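# Sort the sanding blocks back into their trays

### The job

The three sanding blocks have been put back in each other's trays. Put every block into the tray of its handle's colour, lying flat inside the rim; as the trays hold only one each, first park one block on the empty green mat and let go of it there while you move the others. Set the blocks down rather than dropping them, and do not knock over or push aside the bottle, jar and cup standing among the trays.

Things in the scene. Friction and masses are not known exactly. Their poses are not given: they have to be found in the camera images.
- block_red: Sanding block with a red handle, loose, 0.11 to 0.23 kg: a pale wooden body 90 x 50 mm (x, y), 22 mm high with a dark sole underneath, and on its middle an upright red bar handle 60 mm long along x, 22 mm wide along y, from 22 mm to 54 mm above the underside. Origin: centre of the underside; z up, x along the length. At the start it sits flat in the blue tray.
- block_blue: Sanding block with a blue handle, loose, 0.11 to 0.23 kg: a pale wooden body 90 x 50 mm (x, y), 22 mm high with a dark sole underneath, and on its middle an upright blue bar handle 60 mm long along x, 22 mm wide along y, from 22 mm to 54 mm above the underside. Origin: centre of the underside; z up, x along the length. At the start it sits flat in the yellow tray.
- block_yellow: Sanding block with a yellow handle, loose, 0.11 to 0.23 kg: a pale wooden body 90 x 50 mm (x, y), 22 mm high with a dark sole underneath, and on its middle an upright yellow bar handle 60 mm long along x, 22 mm wide along y, from 22 mm to 54 mm above the underside. Origin: centre of the underside; z up, x along the length. At the start it sits flat in the red tray.
- tray_red: Red tray, fixed: 118 x 78 mm outside (x, y), inside 110 x 70 mm; floor 4 mm thick, walls 4 mm thick, rim 12 mm above the bench. Origin: centre of the underside, on the bench; x along the length.
- tray_blue: Blue tray, fixed: 118 x 78 mm outside (x, y), inside 110 x 70 mm; floor 4 mm thick, walls 4 mm thick, rim 12 mm above the bench. Origin: centre of the underside, on the bench; x along the length.
- tray_yellow: Yellow tray, fixed: 118 x 78 mm outside (x, y), inside 110 x 70 mm; floor 4 mm thick, walls 4 mm thick, rim 12 mm above the bench. Origin: centre of the underside, on the bench; x along the length.
- green_mat: Plain green rubber mat, fixed, empty at the start: 140 x 100 mm (x, y), 4 mm thick; the free spot. Origin: centre of the underside, on the bench; x along the length. Trays, mat, the three vessels and a fixed dark wooden fittings box (110 x 75 x 30 mm) stand mixed together, in other places each time; nothing near them is taller than 90 mm.
- varnish: Amber varnish bottle with a black cap, loose, 38 mm across, 85 mm tall. Origin: centre of the underside, on the bench; z up. Only to be left alone: standing, within 30 mm of its place.
- glue_jar: White glue jar with an orange lid, loose, 42 mm across, 55 mm tall. Origin: centre of the underside, on the bench; z up. Only to be left alone: standing, within 30 mm of its place.
- cup: Small white ceramic cup, loose, open, 52 mm across, 60 mm tall. Origin: centre of the underside, on the bench; z up. Only to be left alone: standing, within 30 mm of its place.
Mind the look-alikes: they are no part of the job. What is shaped like the block_blue but turquoise is not meant. Leave any blue look-alike of the green_mat alone.

How it is judged:
By the outcome, as a careful person would: the job done as asked, in the order asked, and still so for the second after the job is handed in, with the robot touching nothing.
It also fails if it takes over 115 s, if anything falls off the work surface, if the arm or the gripper's body presses on something with over 40 N, if the wrist force passes 120 N, or if a joint passes its speed limit or range.

### The arm

A 6-joint arm with a two-finger parallel gripper is mounted at the origin on the work surface. World frame = base frame: x ahead of the robot, y to its left, z up, the work surface at z = 0. Lengths are in m, angles in degrees, forces in N, time in s.
With the tool pointing down it reaches from about 0.325 to 0.85 m from the base axis. Payload 15.5 kg.
Tool frame: the origin (TCP) lies midway between the tips of the shut fingers; the grasp point (between the pads) lies 19 mm behind it; z points along the fingers, y is the line along which they close (so a half turn about z gives the same grasp; the last joint's range is limited). The gripper opens to 91 mm and grips with 3 to 60 N. Pads are 32 mm wide; open, the fingers measure 118 mm over their backs; the gripper's body (76 mm by 178 mm) begins 60 mm behind the grasp point.
Start: joints at [-71.419, 28.281, 77.091, -0, 74.628, -5.472], TCP at [0.255, -0.571, 0.214] pointing down, gripper open.
Joint ranges: [-166.48, 166.48], [-47.26, 123.95], [12.59, 153.08], [-70.14, 250.14], [6.76, 159.57], [-176.63, 176.63]. Speed limits (degrees/s): [108.29, 108.29, 147.25, 172.46, 172.46, 172.46].

### API

Orientations are given as a 3x3 rotation matrix whose columns are the frame's x, y, z axes.
In Python, from bench import ctrl gives the robot as it stands. The module is installed in compiled form; this text tells all that it offers. Calls block until the motion is done:
- ctrl.goto(position, orientation): joint-space move of the TCP to a pose.
- ctrl.move_l(position, vel=0.15, ori=None, contact_N=None): straight line of the TCP; ori=None keeps the orientation; vel is the mean speed in m/s. With contact_N (N) it stops when the force on the tool has changed by that much, and returns True; else False.
- ctrl.movej(angles): joint-space move.
- ctrl.command_gripper(opening): opening from 0.0 (shut) to 1.0 (fully open); the grip force is fixed at half the most; returns when the fingers have stopped.
- ctrl.sleep(seconds).
- ctrl.ik(position, orientation): joint angles nearest the present ones, or None.
- ctrl.read_camera(name): name is "side" or "top" or "wrist"; returns the picture (480x640x3 uint8, blue, green, red); there is no depth.
- ctrl.camera_params(name): a dict with "fx", "fy", "cx", "cy" (pixels), "D" ([k1, k2, p1, p2, k3] as OpenCV has them; the pictures are not rectified), "pose" (4x4, takes a point from camera to world coordinates); the wrist camera has in their place "T_tool_cam" (4x4, takes a point from camera to tool coordinates, whose origin is the TCP and whose axes are the flange's). Camera axes: x right, y up, looking along -z (the intrinsics and any distortion apply to the point x, -y, -z); pixel columns grow to the right and rows downward; lengths in m; the calibration is good to about 2 mm. A picture is of the moment at which its call begins: read the wrist's pose just before it. camera_params takes no time and is no camera call.
A pose or a line that the arm cannot do raises ctrl.MotionError and nothing moves.
- ctrl.sign_off(): hands the job in; it is judged then, once.
Readings, each from a call of its own:
- ctrl.current_t(): time.
- ctrl.current_q(): joint angles.
- ctrl.current_dq(): joint speeds.
- ctrl.current_effort(): joint torques, N m.
- ctrl.current_tool_pos(): TCP position.
- ctrl.current_eef_rot(): TCP orientation.
- ctrl.current_contact_force(): force on the tool from outside, world axes, zero at the start.
- ctrl.current_wrist_torque(): the same for the moment, N m.
- ctrl.current_grip_width(): opening from 0.0 (shut) to 1.0 (fully open).
- ctrl.current_grasp_force(): force on a finger pad.
Only numpy, scipy, OpenCV 4.12 (cv2) and the standard library are available. Lean on these libraries where they do the work, as an engineer would, in place of code of your own. Each camera call takes 0.05 s, during which the arm holds its last target. There are 200 camera calls.

## Working session

There is one attempt and no reset: what is moved stays moved. The work goes in short steps, each a Python script; the robot and the scene stay as the last script left them, time stands still between calls to the robot, and variables do not carry over. Pictures are saved under pics/ and viewed, at most 14 in all, crops included, and the job is handed in when it is done.

```bash
mkdir -p pics
python3 - <<'E'
from bench import ctrl
import cv2
for n in ("top","side"):
    cv2.imwrite(f"pics/{n}0.png",ctrl.read_camera(n))
    p=ctrl.camera_params(n);print(n,p)
print(ctrl.camera_params("wrist"),ctrl.current_eef_rot())
E
```

```text
top {'fx': 590.3276596886408, 'fy': 590.3276596886408, 'cx': 326.0392816251624, 'cy': 236.75258996182743, 'D': array([-8.52510551e-05,  0.00000000e+00,  0.00000000e+00,  0.00000000e+00,
        0.00000000e+00]), 'pose': array([[ 0.02249235,  0.98266309, -0.18403082,  0.25927919],
       [-0.99963477,  0.02486377,  0.01058826,  0.09311697],
       [ 0.01498039,  0.18372545,  0.98286344,  1.2778717 ],
       [ 0.        ,  0.        ,  0.        ,  1.        ]])}
side {'fx': 565.115317050325, 'fy': 565.115317050325, 'cx': 317.43069245828576, 'cy': 243.16708084094356, 'D': array([-0.10751362,  0.        ,  0.        ,  0.        ,  0.        ]), 'pose': array([[-0.83485506,  0.34643159, -0.42778754, -0.01580668],
       [-0.55010994, -0.49696611,  0.67112126,  0.85904655],
       [ 0.0199017 ,  0.79561915,  0.60547014,  0.75579859],
       [ 0.        ,  0.        ,  0.        ,  1.        ]])}
{'fx': 380.36335271162955, 'fy': 380.36335271162955, 'cx': 318.80087311121395, 'cy': 240.96296737237026, 'D': array([0.0280401, 0.       , 0.       , 0.       , 0.       ]), 'T_tool_cam': array([[-9.20839200e-04,  9.56933597e-01,  2.90305432e-01,
         8.03786397e-02],
       [ 9.99999575e-01,  8.91775362e-04,  2.32406964e-04,
        -5.06581942e-04],
       [-3.64891997e-05,  2.90305523e-01, -9.56934011e-01,
        -1.71871541e-01],
       [ 0.00000000e+00,  0.00000000e+00,  0.00000000e+00,
         1.00000000e+00]])} [[ 9.13179874e-01  4.07556582e-01 -3.87410864e-04]
 [ 4.07556756e-01 -9.13179231e-01  1.08724361e-03]
 [ 8.93377329e-05 -1.15074089e-03 -9.99999334e-01]]
```

View pics/top0.png

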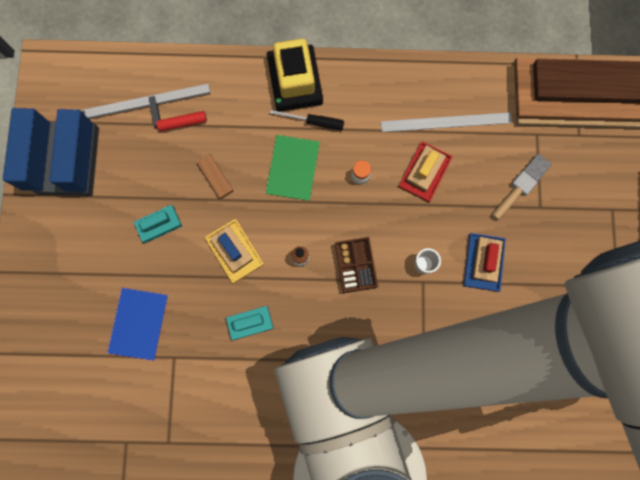

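View pics/side0.png

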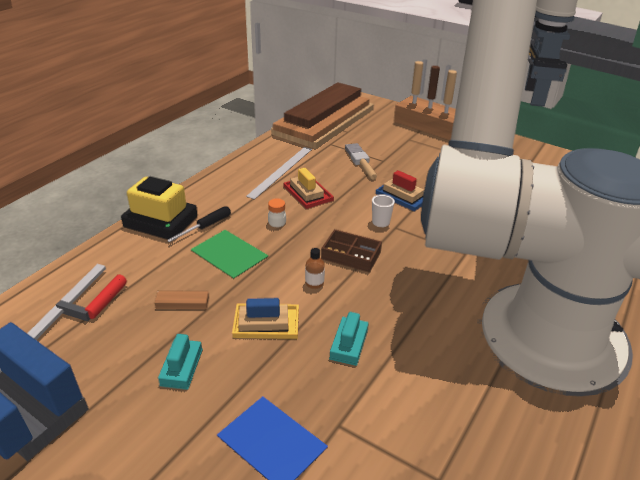

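Candidates (top view):
- **Red handle:** (491,258) in the blue tray. The red knife grip at (182,121) is not it.
- **Blue handle:** (230,246) in the yellow tray. The turquoise blocks at (157,223) and (249,323) and the clamp at (50,150) are not it.
- **Yellow handle:** (428,161) in the red tray. The tape measure at (294,58) is not it.
- **Mat:** green at (293,167). The blue mat at (138,324) is not it.

I'll measure these coarsely from the top camera, then refine each with a wrist view.

```bash
cat > h.py <<'E'
from bench import ctrl
import cv2, numpy as np
HSV={'red':[((0,150,70),(6,255,255)),((174,150,70),(180,255,255))],'blue':[((105,120,40),(125,255,255))],
     'yellow':[((22,150,120),(32,255,255))],'green':[((50,100,60),(80,255,255))]}
def mask(img,c):
    h=cv2.cvtColor(img,cv2.COLOR_BGR2HSV)
    return sum(cv2.inRange(h,np.array(a),np.array(b)) for a,b in HSV[c])
def campose(name):
    p=ctrl.camera_params(name)
    if name!='wrist': return p,p['pose']
    T=np.eye(4);T[:3,:3]=ctrl.current_eef_rot();T[:3,3]=ctrl.current_tool_pos()
    return p,T@p['T_tool_cam']
def project(P,px,z):
    p,T=P
    K=np.array([[p['fx'],0,p['cx']],[0,p['fy'],p['cy']],[0,0,1]])
    u=cv2.undistortPoints(np.float64(px).reshape(-1,1,2),K,np.float64(p['D'])).reshape(-1,2)
    d=np.c_[u[:,0],-u[:,1],-np.ones(len(u))]@T[:3,:3].T
    return T[:2,3]+d[:,:2]*((z-T[2,3])/d[:,2])[:,None]
def unproject(P,X):
    p,T=P
    K=np.array([[p['fx'],0,p['cx']],[0,p['fy'],p['cy']],[0,0,1]])
    c=np.linalg.inv(T)@np.append(X,1)
    return cv2.projectPoints(np.float64([[c[0],-c[1],-c[2]]]),np.zeros(3),np.zeros(3),K,np.float64(p['D']))[0].ravel()
def rect(pts):
    """centre (m), long-axis yaw (deg), long, short (mm)"""
    c,(w,h),a=cv2.minAreaRect(np.float32(pts*1000))
    if w<h: w,h,a=h,w,a+90
    return np.array(c)/1000,(a+90)%180-90,w,h
def find(img,P,c,near,z,rad=0.09,minpx=25):
    """rect of colour c within rad of world xy near, on plane z"""
    pts=np.argwhere(mask(img,c)>0)[:,::-1]
    n,l,s,_=cv2.connectedComponentsWithStats(mask(img,c))
    ok=[i for i in range(1,n) if s[i,4]>=minpx]
    pts=np.argwhere(np.isin(l,ok))[:,::-1].astype(float)
    w=project(P,pts,z); w=w[np.hypot(*(w-near).T)<rad]
    return rect(w) if len(w)>20 else None
def Rz(yaw):
    """tool down, x axis at yaw deg (fingers close across)"""
    c,s=np.cos(np.radians(yaw)),np.sin(np.radians(yaw))
    return np.array([[c,s,0],[s,-c,0],[0,0,-1.]])
def best(pos,yaw):
    """of yaw and yaw+180, the one with least joint-6 travel from zero"""
    o=[(abs(q[5]),y) for y in (yaw,yaw+180) if (q:=ctrl.ik(pos,Rz(y))) is not None]
    return Rz(min(o)[1])
E
python3 - <<'E'
from h import *
img=ctrl.read_camera('top');P=campose('top')
for c,px,z in (('red',(425,172),.012),('blue',(485,262),.012),('yellow',(234,251),.012),('green',(293,167),.004)):
    n=project(P,[px],z)[0]; print('tray',c,n,find(img,P,c,n,z))
for c,px in (('red',(491,258)),('blue',(230,246)),('yellow',(428,161))):
    n=project(P,[px],.058)[0]; print('handle',c,n,find(img,P,c,n,.058,.05))
for k,px in dict(bottle=(300,257),jar=(361,172),cup=(428,262),box=(356,265)).items(): print(k,project(P,[px],.03)[0])
E
```

```text
tray red [ 0.64896715 -0.13816942] (array([ 0.651771  , -0.13843309]), -26.121498107910156, 119.40392303466797, 77.39738464355469)
tray blue [ 0.44923325 -0.26717477] (array([ 0.4497356 , -0.26516122]), -7.770660400390625, 114.442138671875, 75.80253601074219)
tray yellow [0.45985683 0.27816548] (array([0.43109866, 0.24693747]), -19.856658935546875, 78.59648132324219, 45.780662536621094)
tray green [0.65505988 0.15707184] (array([0.65519507, 0.15861693]), -7.85882568359375, 138.31192016601562, 98.04771423339844)
handle red [ 0.45111692 -0.26694536] (array([ 0.45262982, -0.26674231]), -9.237213134765625, 60.49631118774414, 24.351797103881836)
handle blue [0.46293901 0.28032515] (array([0.46156912, 0.28244037]), 37.62893295288086, 57.900146484375, 17.101232528686523)
handle yellow [ 0.65967367 -0.13646699] (array([ 0.6550155 , -0.13796808]), -25.879371643066406, 47.56542205810547, 12.45807933807373)
bottle [0.44754521 0.13428221]
jar [0.63961331 0.00611062]
cup [ 0.44351561 -0.13963756]
box [0.43325875 0.01439296]
```

Run:
```python
from h import *
ctrl.command_gripper(1.0)
out=[]
for n,xy,y in (('blue',(.450,-.266),-8),('red',(.652,-.138),-26),('yellow',(.461,.281),35)):
    p=[*xy,.22];ctrl.goto(p,best(p,y))
    P=campose('wrist');img=ctrl.read_camera('wrist')
    np.save(f'pics/{n}.npy',img);np.save(f'pics/{n}T.npy',P[1])
    out.append(cv2.resize(img,(400,300)));print(n,ctrl.current_t(),unproject(P,[*xy,.012]))
cv2.imwrite('pics/w1.png',np.vstack([np.hstack(out[:2]),np.hstack([out[2],out[2]*0])]))
h=cv2.cvtColor(img,cv2.COLOR_BGR2HSV);print(h[::40,::40][2:9,4:12,:].tolist())
```

```text
blue 1.775 [317.38939709 208.25729214]
red 4.0333 [320.4998298  211.90147412]
yellow 6.5667 [319.44139165 208.38100984]
[[[15, 139, 139], [89, 203, 216], [89, 196, 216], [16, 142, 216], [16, 137, 201], [16, 129, 107], [15, 136, 178], [16, 140, 208]], [[15, 129, 130], [16, 134, 135], [16, 124, 128], [15, 137, 218], [16, 135, 219], [16, 133, 195], [16, 137, 128], [16, 135, 224]], [[15, 120, 117], [14, 128, 133], [16, 132, 129], [18, 134, 240], [14, 97, 108], [29, 196, 250], [15, 134, 211], [15, 139, 213]], [[16, 139, 128], [16, 141, 125], [16, 138, 113], [15, 131, 125], [107, 166, 106], [27, 183, 247], [15, 132, 218], [16, 136, 215]], [[16, 134, 220], [14, 120, 145], [16, 138, 220], [15, 138, 178], [107, 166, 180], [16, 129, 230], [17, 135, 231], [16, 135, 217]], [[16, 132, 126], [99, 51, 70], [15, 138, 215], [15, 138, 207], [16, 136, 215], [16, 133, 219], [16, 125, 145], [95, 48, 69]], [[103, 59, 69], [126, 29, 44], [88, 204, 215], [89, 199, 95], [15, 139, 213], [17, 132, 226], [16, 140, 159], [90, 20, 38]]]
```

View pics/w1.png

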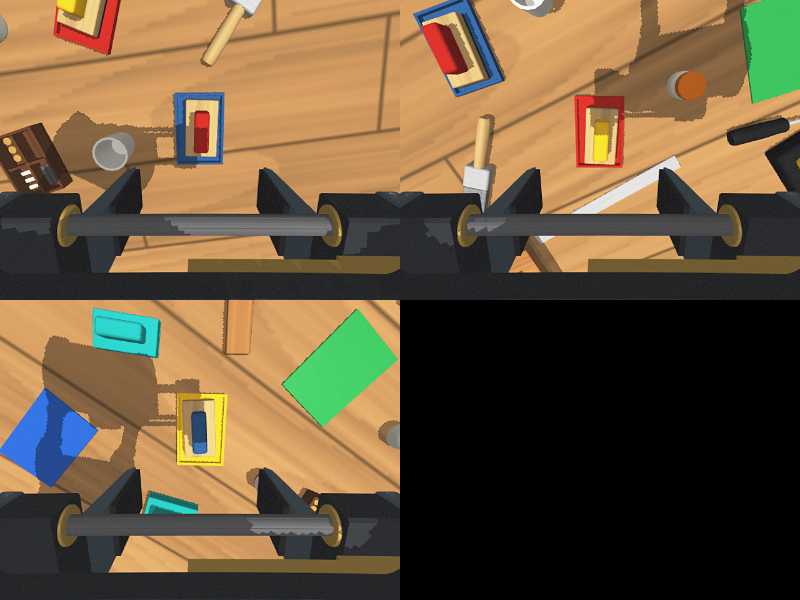

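The three panels confirm the choice: red handle in the blue tray at (200,128), yellow handle in the red tray at (601,140), blue handle in the yellow tray at (199,430). The gripper fingers come into view at the bottom. Next I'll compute refined poses.

```bash
sed -i "s/'yellow':\[((22,150,120)/'yellow':[((23,150,70)/" h.py
python3 - <<'E'
from h import *
hn={'blue':'red','red':'yellow','yellow':'blue'}
p=ctrl.camera_params('wrist')
for n,xy in (('blue',(.450,-.266)),('red',(.652,-.138)),('yellow',(.461,.281))):
    img=np.load(f'pics/{n}.npy');P=(p,np.load(f'pics/{n}T.npy'))
    print(n,'tray',find(img,P,n,xy,.012,.075),'handle',hn[n],find(img,P,hn[n],xy,.058,.05))
    crop=img[130:290,240:400]
    h=cv2.cvtColor(crop,cv2.COLOR_BGR2HSV)
    cv2.imwrite(f'pics/c_{n}.png',crop)
cv2.imwrite('pics/crops.png',cv2.resize(np.hstack([cv2.imread(f'pics/c_{n}.png') for n in hn]),(798,266)))
E
```

```text
blue tray (array([ 0.45035947, -0.26759839]), -7.677520751953125, 117.82914733886719, 77.65363311767578) handle red (array([ 0.45605582, -0.2713876 ]), -9.456840515136719, 61.30613708496094, 21.126813888549805)
red tray (array([ 0.65215411, -0.14037706]), -26.085601806640625, 117.56986236572266, 78.32412719726562) handle yellow (array([ 0.66347302, -0.14376581]), -29.01552963256836, 41.0966911315918, 20.05084991455078)
yellow tray (array([0.46129877, 0.27867419]), 33.38951873779297, 118.81632995605469, 78.30847930908203) handle blue (array([0.4654194 , 0.28516483]), 36.82035446166992, 61.31170654296875, 20.54944610595703)
```

View pics/crops.png

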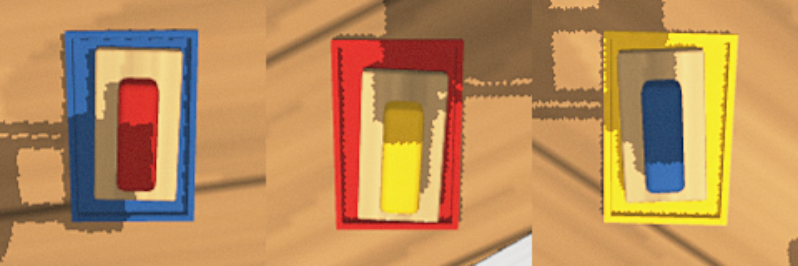

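Left to right: the red block at (148,125), yellow at (403,145), with its handle half in shadow, and blue at (663,125). Each lies flat in its tray. I'll fix the shadowed yellow mask, then park the blue block.

```bash
sed -i "s/'yellow':\[((23,150,70)/'yellow':[((20,165,60)/" h.py
cat >> h.py <<'E'
HI=.165
def look(c,xy,yaw,name=None):
    """refined handle rect of block c near xy from the wrist camera"""
    p=[*xy,.22];ctrl.goto(p,best(p,yaw));ctrl.sleep(.2)
    P=campose('wrist');img=ctrl.read_camera('wrist')
    if name: cv2.imwrite(f'pics/{name}.png',img)
    return find(img,P,c,xy,.058,.05)
def pick(xy,yaw,z=.031):
    R=best([*xy,HI],yaw)
    ctrl.command_gripper(.62)
    ctrl.goto([*xy,HI],R)
    hit=ctrl.move_l([*xy,z],.12,contact_N=8)
    print('hit',hit,ctrl.current_tool_pos())
    if hit: return False
    ctrl.command_gripper(0.)
    print('width mm',ctrl.current_grip_width()*91,'force',ctrl.current_grasp_force())
    ctrl.move_l([*xy,HI],.12)
    print('lifted width',ctrl.current_grip_width()*91)
    return True
def place(xy,yaw,z=.031):
    ctrl.move_l([*xy,HI],.3,ori=best([*xy,HI],yaw))
    print('held',ctrl.current_grip_width()*91,ctrl.current_contact_force())
    ctrl.move_l([*xy,z+.012],.12)
    hit=ctrl.move_l([*xy,z-.001],.02,contact_N=4)
    print('touch',hit,ctrl.current_tool_pos())
    ctrl.command_gripper(.62)
    ctrl.move_l([*xy,HI],.15);print('t',ctrl.current_t())
E
python3 - <<'E'
from h import *
P=(ctrl.camera_params('wrist'),np.load('pics/redT.npy'))
print(find(np.load('pics/red.npy'),P,'yellow',(.652,-.138),.058,.05))
if pick((.4654,.2852),36.8): place((.655,.158),-8)
r=look('blue',(.655,.158),-8,'mat1');print(r)
E
```

```text
(array([ 0.65421545, -0.13830713]), -28.733078002929688, 62.87761688232422, 21.36304473876953)
hit False [0.46581223 0.28541724 0.03167516]
width mm 21.59441352927478 force 30.00045955181122
lifted width 21.856086287442945
held 21.681658016077108 [-0.24360255  1.1635083  -1.78937424]
touch True [0.65482793 0.15797532 0.03098819]
t 16.75
(array([0.65022498, 0.1580125 ]), -8.52691650390625, 60.9088020324707, 20.29494857788086)
```

View pics/mat1.png

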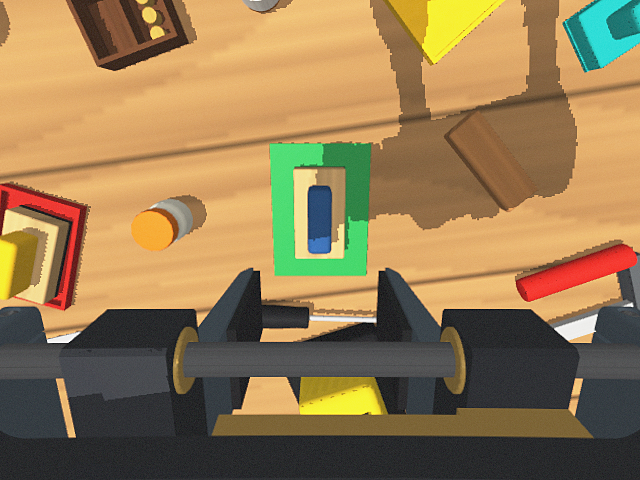

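The blue block lies flat in the mat, released, at (320,215), with the jar standing at (160,225). Now yellow, then red.

Run:
```python
from h import *
ok=pick((.6542,-.1383),-28.7)
if ok:
    place((.461,.279),33.4)
    print(look('yellow',(.461,.279),33.4,'y1'))
    r=look('red',(.453,-.269),-9);print(r)
    if pick(r[0],r[1]):
        place((.652,-.140),-26.1)
        print(look('red',(.652,-.140),-26.1,'r1'))
cv2.imwrite('pics/yr.png',np.hstack([cv2.resize(cv2.imread(f'pics/{n}1.png'),(400,300)) for n in 'yr']))
```

```text
hit False [ 0.65473191 -0.13843914  0.03180497]
width mm 21.84174092334532 force 30.000332593917847
lifted width 21.91700740027909
held 21.415688987203563 [ 0.60899448  0.0765665  -2.32385907]
touch True [0.46089722 0.27895268 0.03094092]
t 27.925
(array([0.46399304, 0.28089758]), 33.04361343383789, 91.48516082763672, 68.88896179199219)
(array([ 0.45599176, -0.27183844]), -9.388809204101562, 61.65058898925781, 20.293752670288086)
hit False [ 0.45633553 -0.27210571  0.03162935]
width mm 21.984658949946613 force 30.000489950180054
lifted width 21.648799417412178
held 21.906078862675294 [ 0.23496252 -0.5514549  -1.10441531]
touch True [ 0.65182956 -0.13993949  0.03099467]
t 40.9333
(array([ 0.65062665, -0.13970897]), -26.14056396484375, 86.00858306884766, 68.65770721435547)
```

View pics/yr.png

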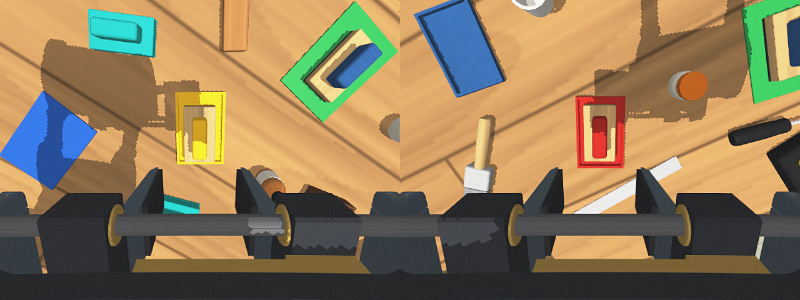

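Both are flat and inside the rims, yellow at (200,130) and red at (600,135), and the blue tray at (460,47) is empty. Now the blue block goes from the mat to the blue tray.

Run:
```python
from h import *
if pick((.652,.158),-8.5):
    place((.4504,-.2676),-7.7)
    print(look('blue',(.4504,-.2676),-7.7,'b1'))
ctrl.goto([.255,-.571,.25],best([.255,-.571,.25],24))
cv2.imwrite('pics/top2.png',ctrl.read_camera('top'))
cv2.imwrite('pics/fin.png',np.hstack([cv2.resize(cv2.imread(f'pics/{n}.png'),(400,300)) for n in ('b1','top2')]))
```

```text
hit False [0.65250054 0.15809739 0.0317712 ]
width mm 21.984626359280586 force 29.987244307994843
lifted width 21.89134681480026
held 21.93675838612457 [ 0.25541891  0.29261279 -2.13730986]
touch True [ 0.45031719 -0.26752036  0.03091282]
t 52.8083
(array([ 0.45406525, -0.26813593]), -7.662284851074219, 91.339111328125, 68.20072174072266)
```

View pics/fin.png

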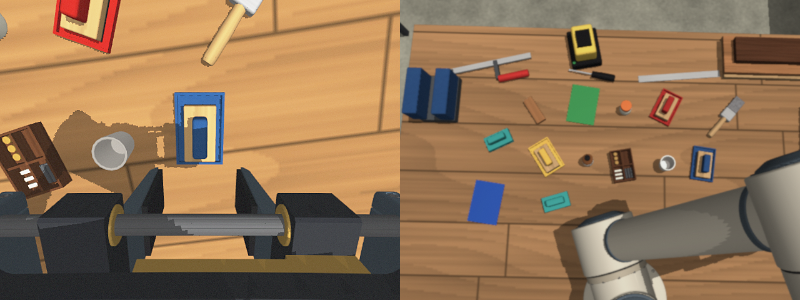

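All three blocks look matched and the vessels stand at (586,160), (625,105) and (667,162). The blue block at (200,135) looks close to one end wall, so I'll check that close up.

Run:
```python
import cv2,numpy as np
a=cv2.imread('pics/b1.png')[130:290,240:400];b=cv2.imread('pics/top2.png')[222:302,445:525]
cv2.imwrite('pics/chk.png',np.hstack([cv2.resize(x,(400,400),interpolation=cv2.INTER_CUBIC) for x in (a,b)]))
```

```text
(no output)
```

View pics/chk.png

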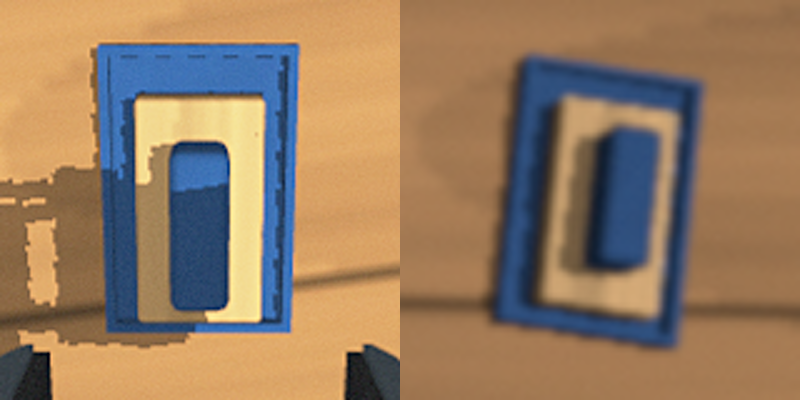

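Run:
```python
from h import *
p=ctrl.camera_params('wrist');T=np.eye(4);R=Rz(-7.7)
T[:3,:3]=R;T[:3,3]=[.4504,-.2676,.22];P=(p,T@p['T_tool_cam'])
px=lambda a:np.array(a)*.4+[240,130]
for n,z,q in (('tray',.012,[(98,44),(298,44),(108,332),(291,331)]),('body',.026,[(133,97),(266,97),(138,322),(261,322)]),('handle',.058,[(170,142),(230,142),(171,311),(228,311)])):
    w=((project(P,px(q),z)-T[:2,3])@R[:2,:2])*1000
    print(n,w.round(1).tolist(),w.mean(0).round(1))
```

```text
tray [[59.8, -38.9], [59.7, 38.7], [-59.1, -38.4], [-58.7, 39.3]] [0.4 0.2]
body [[41.0, -24.8], [41.0, 25.7], [-49.6, -24.7], [-49.6, 25.5]] [-4.3  0.4]
handle [[28.8, -10.0], [28.8, 11.1], [-33.9, -10.2], [-33.9, 10.9]] [-2.5  0.4]
```

The blue block sits about 4 mm off centre, against 10 mm of clearance each way. It is flat and inside the rim, so I'm handing in.

```bash
python3 -c "
from bench import ctrl
print(ctrl.current_t());print(ctrl.sign_off())"
```

```text
54.8
the job is handed in; nothing more can be done
None
```

All three blocks lie flat in the trays of their handle colours, with the blue one parked on the green mat first; the bottle, jar and cup are still standing, and I handed in at 54.8 s.

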